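# Pack two cartons into the corner and set the household tally to 7

## Task

Start a food parcel for a household of seven: stand the red carton in the metal packing corner, squarely and tight against both fences, and let go of it, then stand the blue carton squarely against the end fence and tight beside the red one, and let go. Finally turn the blue click sleeve of the tally dial until its red pointer is clicked in at 7. Keep both cartons upright and leave the other groceries where they are.

Things in the scene. Friction and masses are not known exactly. Their poses are not given: they have to be found in the camera images.
- corner: Fixed L of two rigid aluminium fences, 30 mm high, 14 mm thick, red square on top where they meet. Origin: on the table at the inner corner. +x points into the end fence (inner face x=0, from y=+14 to -220 mm), +y into the side fence (inner face y=0, from x=0 to -110 mm). Cartons stand on the bare table at negative x, y: red home at x=-30, y=-40 mm, blue beside it at x=-30, y=-120 mm.
- red_carton: Red carton, rigid, about 0.35 kg, standing upright: 60 mm along its x, 80 mm along its y, 110 mm tall. Origin: centre of the underside, z up. It is to stand with its x axis along the corner's x axis (either way round). Best gripped across the 60 mm, above the 30 mm fence.
- blue_carton: Blue carton, otherwise the same as the red one: 60 x 80 x 110 mm (x, y, height), about 0.35 kg, origin at the centre of the underside. To stand with its x axis along the corner's x axis, either way round.
- dial: Tally dial fixed to the table: grey round housing, 148 mm diameter, white number plate on top, 36 mm above the table. Numbers 1 to 10 run clockwise seen from above, 30 degrees apart, 60 mm from the centre. In the dial's axes 1 lies at 225 degrees (anticlockwise from +x), 7 at 45 degrees. Origin: centre of the underside; the sleeve turns about its vertical axis.
- sleeve (a joint): Angle of the ribbed blue sleeve (upright, 52 mm diameter; black skirt of 68 mm up to 45 mm above the table). 0 rad at number 1, +0.5236 per number, clockwise from above; 3.1416 at 7; stops at 1 and 10. A sprung detent holds each number; a click takes some 0.2 to 0.4 N m (grip with 40 N or more). Let go, it springs to the nearest number. Starts from 1 to 4; may need several grasps.
- sleeve_top (a point): Centre of the sleeve's top face, on its axis, 121 mm above the table; grip the sleeve 15 to 50 mm below this.
- pointer_tip (a point): Tip of the red pointer on the sleeve's skirt, 44 mm from the axis, 40 mm above the table; it points at the number that is set.
- oil_bottle_1: Green bottle, 72 mm diameter, 270 mm tall. Bystander, leave alone. Origin: centre of the underside.
- oil_bottle_2: Amber bottle, 72 mm diameter, 270 mm tall. Bystander, leave alone. Origin: centre of the underside.
- sauce_jar_1: Red-brown sauce jar with a blue cap, 68 mm diameter, 100 mm tall. Bystander, leave alone. Origin: centre of the underside.
- sauce_jar_2: Red-brown sauce jar with a red cap, 68 mm diameter, 100 mm tall. Bystander, leave alone. Origin: centre of the underside.
- tin: Tin with a yellow label, 74 mm diameter, 80 mm tall. Bystander, leave alone. Origin: centre of the underside.
- coffee_pack: Blue coffee pack lying flat, 100 x 160 x 60 mm. Bystander, leave alone. Origin: centre of the underside.
Not all that is in view belongs to the job. Leave any green look-alike of the red_carton alone.

How it is judged:
By the outcome, as a careful person would: the job done as asked, in the order asked, and still so for the second after the job is handed in, with the robot touching nothing.
It also fails if it takes over 72 s, if anything falls off the work surface, if the arm or the gripper's body presses on something with over 40 N, if the wrist force passes 120 N, or if a joint passes its speed limit or range.

## Robot

A 6-joint arm with a two-finger parallel gripper is mounted at the origin on the work surface. World frame = base frame: x ahead of the robot, y to its left, z up, the work surface at z = 0. Lengths are in m, angles in rad, forces in N, time in s.
With the tool pointing down it reaches from about 0.35 to 0.925 m from the base axis. Payload 6.4 kg.
Tool frame: the origin (TCP) lies on the centre line of the jaws, within the pads' length; the fingertips stand 25 mm ahead of it and the grasp point (between the pads) lies 6 mm ahead of it; z points along the fingers, y is the direction in which the jaws open and shut (so a half turn about z gives the same grasp; the last joint's range is limited). The gripper opens to 94 mm and grips with 3 to 60 N. Pads are 16 mm wide; open, the fingers measure 119 mm over their backs; the gripper's body (75 mm by 177 mm) begins 78 mm behind the grasp point.
Start: joints at [0.972, 0.245, 1.558, -0, 1.339, -0.174], TCP at [0.268, 0.592, 0.23] pointing down, gripper open.
Joint ranges: [-3.13, 3.13], [-1.02, 2.26], [0.13, 2.54], [-0.95, 4.09], [0.21, 2.88], [-2.74, 2.74]. Speed limits (rad/s): [2.57, 2.57, 3.14, 3.14, 3.14, 3.14].

## Interface

Orientations are given as a unit quaternion [w, x, y, z].
In Python, from cell import bot gives the robot as it stands. The module is installed in compiled form; this text tells all that it offers.
- The arm moves only by the tool drive_tool, never from a script. Its argument "targets" is a list of rows, each a list of 6 numbers: the shift along the tool's x, y, z in m, then the turn, a rotation vector about the tool's x, y, z in degrees. In form: [[tx, ty, tz, ax, ay, az], ...]. A call has 1 to 5 rows; each row is the pose to reach, as a shift and turn from the pose measured when the call began, along the tool's axes at that moment; what a row does not reach only later rows make up. A row lasts 1/12 s, in which the tool goes at most 41.7 mm and 7.16 degrees, less where a joint would pass 70% of its speed; a pose out of reach is approached as far as the arm can. A call with a gripper value outside its range is refused whole. "jaw" is the finger opening in m, from 0 to 0.094, set as the call begins (left out, the last holds). The fingers move at their own pace and stop on an object; "force" is the grip in N (left out, the last holds). Time passes only in rows, so rows that repeat a pose let the fingers close. It gives the time, the measured TCP pose, the force and the opening at its end, in the units of the state.
- bot.sense(): the state, without advancing time (a new reading comes with each control period).
- bot.grab_frame(name): name is "scene" or "top" or "wrist"; returns a dict with "image" (384x512x3 uint8, red, green, blue), "fx", "fy", "cx", "cy" (pixels), "dist" ([k1, k2, p1, p2, k3] as OpenCV has them; the pictures are not rectified), "extrinsics" (4x4, takes a point from world to camera coordinates); the wrist camera has in their place "mount" (4x4, takes a point from camera to tool coordinates, whose origin is the TCP and whose axes are the flange's). Camera axes: x right, y up, looking along -z (the intrinsics and any distortion apply to the point x, -y, -z); pixel columns grow to the right and rows downward; lengths in m; the calibration is good to about 2 mm. A picture is of the moment at which its call begins: read the wrist's pose just before it. There is no depth.
- bot.finish_job(): hands the job in, once; it reports no verdict.
Trained networks look in the newest picture that a camera, given by its name, has taken for a name from the list of things; names that differ only in an ending like _2 or _b are one class to them, and where a whole thing is asked for, a point or a joint stands for the part that bears it (a point fixed in the world has none). Each returns a list of dicts, best first, with "conf" (0 to 1); they miss things now and then, are a little off and sometimes report something else, mostly with a low value. They report only what shows in the picture. A call takes as long as a camera call. They do not tell look-alikes from the thing itself.
- bot.boxes_of(camera, thing): "xy" ([column, row] as shares, 0 to 1, of the picture: columns of its width, rows of its height, amid what is visible of it).
- bot.tip_of(camera, thing): "xy" ([column, row] as shares, 0 to 1, of the picture: columns of its width, rows of its height: a listed point, or the origin of a listed thing).
The state is a dict: "time_s": time; "joint_pos": joint angles; "qd": joint speeds; "effort": joint torques, N m; "eef_pos": TCP position; "orientation": TCP orientation; "force": force on the tool from outside, world axes, zero at the start; "moment": the same for the moment, N m; "opening": finger opening in m.
Only numpy, scipy, OpenCV 4.12 (cv2) and the standard library are available. Lean on these libraries where they do the work, as an engineer would, in place of code of your own. Each camera call takes 0.05 s, during which the arm holds its last target. There are 200 camera calls.

## Working session

There is one attempt and no reset: what is moved stays moved. The work goes in short steps, Python scripts to look and compute and a tool call to move; the robot and the scene stay as the last step left them, time stands still between calls to the robot, and variables do not carry over. Pictures are saved under pics/ and viewed, about 8 in all and at most 12, crops included, and the job is handed in when it is done.

Besides the shell and the picture viewer there is one more tool, called after "Call:" as name(argument=value, ...), one argument or row to a line, values as JSON. drive_tool: Moves the arm, as the interface text tells. Its arguments: {"type":"object","properties":{"targets":{"type":"array","items":{"type":"array","items":{"type":"number"}}},"jaw":{"type":"number"},"force":{"type":"number"}},"required":["targets"]}

```bash
mkdir -p pics; cat > h.py <<'E'
import numpy as np, cv2
from cell import bot
from scipy.spatial.transform import Rotation as R
def T_tool():
    s=bot.sense(); q=s["orientation"]; T=np.eye(4)
    T[:3,:3]=R.from_quat([q[1],q[2],q[3],q[0]]).as_matrix(); T[:3,3]=s["eef_pos"]; return T
def grab(n,save=None):
    T=T_tool(); f=bot.grab_frame(n)
    f["c2w"]=T@np.array(f["mount"]) if n=="wrist" else np.linalg.inv(np.array(f["extrinsics"]))
    f["K"]=np.array([[f["fx"],0,f["cx"]],[0,f["fy"],f["cy"]],[0,0,1.]])
    if save: cv2.imwrite("pics/"+save,f["image"][:,:,::-1])
    return f
def onplane(f,px,z):
    u=cv2.undistortPoints(np.array([[px]],float),f["K"],np.array(f["dist"],float))[0,0]
    d=f["c2w"][:3,:3]@np.array([u[0],-u[1],-1]); o=f["c2w"][:3,3]
    return o+d*(z-o[2])/d[2]
def project(f,P):
    P=np.atleast_2d(P); w=np.linalg.inv(f["c2w"]); c=P@w[:3,:3].T+w[:3,3]
    c=c*[1,-1,-1]
    return cv2.projectPoints(c,np.zeros(3),np.zeros(3),f["K"],np.array(f["dist"],float))[0][:,0]
E
python3 - <<'E'
from h import *
s=bot.sense(); print(s)
for n in ("top","scene","wrist"):
    f=grab(n,n+"0.png"); print(n,f["c2w"].round(3).tolist(), f["fx"],f["dist"])
    for t,z in (("corner",0),("red_carton",0),("blue_carton",0),("dial",0),("sleeve_top",.121),("pointer_tip",.04)):
        for d in bot.tip_of(n,t)[:3]:
            p=np.array(d["xy"])*[512,384]; print(t,round(d["conf"],2),p.round(),onplane(f,p,z).round(3))
a=[cv2.imread(f"pics/{n}0.png") for n in("top","scene")]
cv2.imwrite("pics/a.png",cv2.resize(np.vstack(a),None,fx=.78,fy=.78))
E
```

```text
{'time_s': 0.0, 'joint_pos': array([ 9.71895618e-01,  2.45814719e-01,  1.55899509e+00, -2.77054791e-05,
        1.33867242e+00, -1.74103059e-01]), 'qd': array([-0.0018216 , -0.00225875, -0.00057505,  0.00045498,  0.00116953,
       -0.00043807]), 'effort': array([ 1.12040114e-03, -4.15813494e+01, -3.14621222e+01,  6.86601293e-02,
        3.29860579e-02, -1.29092687e-04]), 'eef_pos': array([0.26757963, 0.59177125, 0.22935507]), 'orientation': array([-3.43653837e-04,  2.10802201e-01,  9.77528280e-01, -8.80173118e-04]), 'force': array([-0.72297296, -0.00229706, -0.0040005 ]), 'moment': array([ 0.03636768, -0.01977657,  0.0445278 ]), 'opening': 0.09412148502910296}
top [[-0.012, 0.983, -0.182, 0.292], [-1.0, -0.012, 0.002, 0.021], [-0.001, 0.182, 0.983, 1.487], [0.0, 0.0, 0.0, 1.0]] 438.9719330002682 [-0.14500527  0.          0.          0.          0.        ]
corner 0.87 [193. 171.] [0.641 0.24  0.   ]
corner 0.54 [247. 131.] [0.784 0.052 0.   ]
red_carton 0.88 [345. 263.] [ 0.318 -0.275  0.   ]
red_carton 0.74 [305. 260.] [ 0.332 -0.14   0.   ]
red_carton 0.72 [301. 219.] [ 0.47  -0.1
[... 488 characters left out ...]
121  0.   ]
red_carton 0.91 [209. 191.] [ 0.478 -0.129  0.   ]
red_carton 0.87 [168. 149.] [ 0.32  -0.281  0.   ]
red_carton 0.61 [212. 152.] [ 0.33  -0.134  0.   ]
blue_carton 0.97 [251. 187.] [ 0.46  -0.003  0.   ]
dial 0.96 [143. 200.] [ 0.52  -0.326  0.   ]
dial 0.6 [339. 243.] [0.639 0.253 0.   ]
dial 0.47 [210. 250.] [ 0.672 -0.108  0.   ]
sleeve_top 0.83 [130. 176.] [ 0.512 -0.334  0.121]
pointer_tip 0.85 [138. 181.] [ 0.474 -0.339  0.04 ]
pointer_tip 0.48 [317. 282.] [0.767 0.18  0.04 ]
wrist [[0.413, -0.885, -0.215, 0.205], [0.911, 0.401, 0.098, 0.621], [-0.0, -0.236, 0.972, 0.385], [0.0, 0.0, 0.0, 1.0]] 271.2436060337799 [-0.02185827  0.          0.          0.          0.        ]
```

View pics/top0.png

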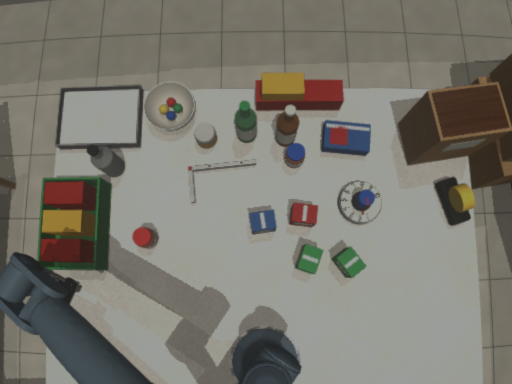

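View pics/scene0.png

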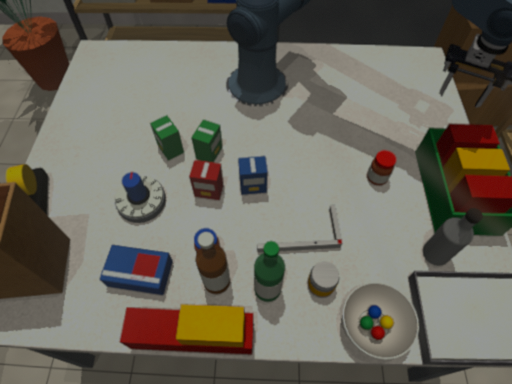

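The top view shows the corner at px (190,168), red at (304,214), blue at (263,221), the dial at (360,202), and two green decoys at (310,259) and (350,262). The scene view agrees. Next I move above the cartons.

Call:
drive_tool(
  targets=[
    [-0.39,-0.47,-0.04,0,0,60],
    [-0.39,-0.47,-0.04,0,0,60],
    [-0.39,-0.47,-0.04,0,0,60],
    [-0.39,-0.47,-0.04,0,0,60],
    [-0.39,-0.47,-0.04,0,0,60],
  ],
  jaw=0.094,
)

```text
time_s: 1.47
eef_pos: [0.3229, 0.3901, 0.2442]
orientation: [0.0, 0.503, 0.864, 0.0]
force: [0.4, 0.1, 0.1]
opening: 0.0942
```

```bash
cat >> h.py <<'E'
def go(x,y,z,jaw_deg):
    """print the tool-frame row for a downward pose at x,y,z with jaws along jaw_deg (world)"""
    T=T_tool(); a=np.radians(jaw_deg)
    yy=np.array([np.cos(a),np.sin(a),0]); zz=np.array([0,0,-1.])
    G=np.column_stack([np.cross(yy,zz),yy,zz])
    if G[:,1]@T[:3,1]<0: G[:,:2]*=-1
    d=T[:3,:3].T@(np.array([x,y,z])-T[:3,3]); r=np.degrees(R.from_matrix(T[:3,:3].T@G).as_rotvec())
    print("ROW",d.round(4).tolist(),r.round(2).tolist())
def st():
    s=bot.sense(); T=T_tool()
    print("t",round(s["time_s"],2),"pos",s["eef_pos"].round(4),"jawdeg",np.degrees(np.arctan2(T[1,1],T[0,1])).round(2),"tilt",np.degrees(np.arccos(-T[2,2])).round(2),"F",s["force"].round(1),"open",round(s["opening"],4),"q6",s["joint_pos"][5].round(2))
E
python3 -c "
from h import *
st(); go(.43,0,.27,5)"
```

```text
t 1.47 pos [0.3229 0.3901 0.2442] jawdeg 29.55 tilt 0.01 F [0.4 0.1 0.1] open 0.0942 q6 0.14
ROW [-0.3922, -0.0992, -0.0258] [0.01, 0.0, 24.55]
```

Call:
drive_tool(
  targets=[
    [-0.39,-0.1,-0.03,0,0,25],
    [-0.39,-0.1,-0.03,0,0,25],
    [-0.39,-0.1,-0.03,0,0,25],
    [-0.39,-0.1,-0.03,0,0,25],
    [-0.39,-0.1,-0.03,0,0,25],
  ],
)

```text
time_s: 1.88
eef_pos: [0.377, 0.1894, 0.26]
orientation: [0.0, 0.679, 0.734, 0.001]
force: [1.2, -0.2, 0.8]
opening: 0.094
```

```bash
python3 -c "
from h import *
st(); go(.43,0,.27,5)"
```

```text
t 1.88 pos [0.377  0.1894 0.26  ] jawdeg 4.45 tilt 0.09 F [ 1.2 -0.2  0.8] open 0.094 q6 0.12
ROW [-0.193, 0.0381, -0.01] [0.09, -0.01, -0.55]
```

Call:
drive_tool(
  targets=[
    [-0.19,0.04,-0.02,0,0,0],
    [-0.19,0.04,-0.02,0,0,0],
    [-0.19,0.04,-0.02,0,0,0],
    [-0.19,0.04,-0.02,0,0,0],
    [-0.19,0.04,-0.02,0,0,0],
  ],
)

```text
time_s: 2.3
eef_pos: [0.432, 0.0001, 0.2808]
orientation: [0.001, 0.68, 0.733, 0.001]
force: [1.0, 0.2, 0.3]
opening: 0.0941
```

```bash
cat >> h.py <<'E'
def bands(img):
    hsv=cv2.cvtColor(img,cv2.COLOR_RGB2HSV); h,s,v=cv2.split(hsv)
    red=((h<8)|(h>172))&(s>130)&(v>60); blue=(h>100)&(h<130)&(s>110)&(v>30)
    return red.astype(np.uint8),blue.astype(np.uint8)
E
python3 - <<'E'
from h import *
st(); f=grab("wrist","w1.png"); print(f["c2w"].round(3)[:3,3])
for t in ("red_carton","blue_carton"):
    for d in bot.tip_of("wrist",t)[:3]:
        p=np.array(d["xy"])*[512,384]; print(t,round(d["conf"],2),p.round(),onplane(f,p,0).round(3))
E
```

```text
t 2.3 pos [4.320e-01 1.000e-04 2.808e-01] jawdeg 4.32 tilt 0.18 F [1.  0.2 0.3] open 0.0941 q6 -0.34
[0.426 0.068 0.436]
red_carton 0.96 [189. 240.] [ 0.327 -0.141 -0.   ]
red_carton 0.79 [279. 238.] [ 0.482 -0.127  0.   ]
red_carton 0.57 [443. 228.] [ 0.765 -0.088 -0.   ]
blue_carton 0.89 [268. 162.] [0.452 0.004 0.   ]
```

View pics/w1.png

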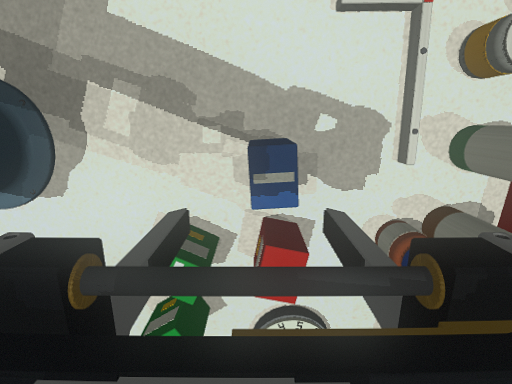

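The wrist view shows blue in full at (272,172), the end fence from (425,5) to (407,160), and red partly behind the gripper at (280,255). I fit blue now and move to see red.

Call:
drive_tool(
  targets=[
    [-0.1,0.04,0,0,0,0],
    [-0.1,0.04,0,0,0,0],
    [-0.1,0.04,0,0,0,0],
    [-0.1,0.04,0,0,0,0],
  ],
)

```text
time_s: 2.78
eef_pos: [0.4803, -0.0975, 0.2802]
orientation: [0.001, 0.681, 0.732, 0.001]
force: [0.9, 0.8, 0.0]
opening: 0.0939
```

```bash
cat >> h.py <<'E'
from scipy.optimize import minimize
def hull_mask(pts,shape,S=4):
    m=np.zeros((shape[0]*S,shape[1]*S),np.uint8); h=cv2.convexHull((pts*S).astype(np.float32))
    cv2.fillConvexPoly(m,h.round().astype(np.int32),1); return m
def fitbox(f,mask,p0,size=(.06,.08,.11),show=None):
    """mask: 0/1; p0=(x,y,deg) rough. silhouette IoU fit of an upright box"""
    q=project(f,[[p0[0],p0[1],.06]])[0]
    n,lab,stt,cen=cv2.connectedComponentsWithStats(cv2.morphologyEx(mask,cv2.MORPH_CLOSE,np.ones((7,7))))
    best=min((i for i in range(1,n) if stt[i,4]>150),key=lambda i:np.hypot(*(cen[i]-q)))
    ys,xs=np.nonzero(lab==best); obs=hull_mask(np.column_stack([xs,ys])+0.5,mask.shape)
    c=np.array([[i*size[0]/2,j*size[1]/2,k*size[2]] for i in(-1,1) for j in(-1,1) for k in(0,1)])
    def cost(p):
        a=np.radians(p[2]*100); M=np.array([[np.cos(a),-np.sin(a),0],[np.sin(a),np.cos(a),0],[0,0,1]])
        m=hull_mask(project(f,c@M.T+[p[0],p[1],0])+.5,mask.shape)
        return 1-(m&obs).sum()/max((m|obs).sum(),1)
    r=min((minimize(cost,[p0[0],p0[1],(p0[2]+d)/100],method="Nelder-Mead",options=dict(initial_simplex=np.array([[p0[0],p0[1],(p0[2]+d)/100]]+[[p0[0]+.02*(i==0),p0[1]+.02*(i==1),(p0[2]+d)/100+.1*(i==2)] for i in range(3)]),xatol=1e-4,fatol=1e-5)) for d in (-12,0,12)),key=lambda r:r.fun)
    return r.x[0].round(4),r.x[1].round(4),(r.x[2]*100).round(1),"IoU",round(1-r.fun,3),"px",stt[best].tolist()
E
python3 - <<'E'
from h import *
st(); f=grab("wrist","w2.png")
r,b=bands(f["image"])
print("red wrist",fitbox(f,r,(.478,-.13,5)))
print("blue wrist",fitbox(f,b,(.455,0,0)))
for n in("top","scene"):
    f=grab(n); r,b=bands(f["image"])
    print(n,"red",fitbox(f,r,(.478,-.13,5)),"blue",fitbox(f,b,(.455,0,0)))
E
```

```text
t 2.78 pos [ 0.4803 -0.0975  0.2802] jawdeg 4.08 tilt 0.1 F [0.9 0.8 0. ] open 0.0939 q6 -0.5
red wrist (np.float64(0.4745), np.float64(-0.1323), np.float64(-9.0), 'IoU', np.float64(0.804), 'px', [223, 169, 57, 68, 2276])
blue wrist (np.float64(0.4533), np.float64(0.002), np.float64(8.1), 'IoU', np.float64(0.901), 'px', [210, 53, 56, 73, 2798])
top red (np.float64(0.478), np.float64(-0.13), np.float64(-7.0), 'IoU', np.float64(0.0), 'px', [330, 128, 17, 17, 260]) blue (np.float64(0.455), np.float64(0.0), np.float64(-12.0), 'IoU', np.float64(0.0), 'px', [287, 144, 18, 16, 226])
scene red (np.float64(0.4734), np.float64(-0.1329), np.float64(10.0), 'IoU', np.float64(0.836), 'px', [190, 160, 30, 39, 718]) blue (np.float64(0.4496), np.float64(0.0027), np.float64(6.7), 'IoU', np.float64(0.821), 'px', [240, 157, 27, 37, 634])
```

View pics/w2.png

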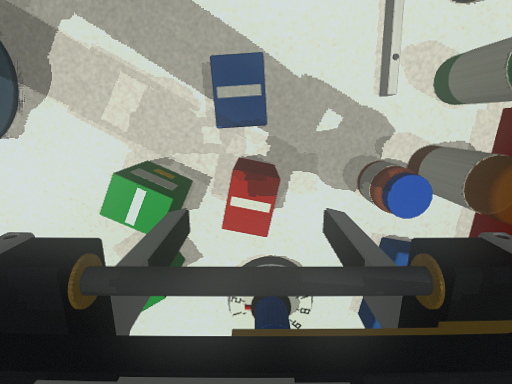

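The picture shows red's bright top face at about (250,205) with its dark far side at (258,167), and blue's top at (238,90). I fit the top faces on the z=0.11 plane, and the fence edge as well.

```bash
cat >> h.py <<'E'
def topface(f,col,p0,z=.11,vmin=None,size=(60,80)):
    r,b=bands(f["image"]); m={"red":r,"blue":b}[col]; v=f["image"].max(2)
    q=project(f,[[p0[0],p0[1],z]])[0]
    n,lab,stt,cen=cv2.connectedComponentsWithStats(m)
    i=min((i for i in range(1,n) if stt[i,4]>150),key=lambda i:np.hypot(*(cen[i]-q)))
    sel=m.astype(bool)&(np.hypot(*(np.indices(m.shape)[::-1]-q[:,None,None]))<60)
    vals=v[sel]; thr=vmin or cv2.threshold(vals.reshape(-1,1),0,255,cv2.THRESH_OTSU)[0]
    out=[]
    mm=cv2.morphologyEx((sel&(v>thr)).astype(np.uint8),cv2.MORPH_CLOSE,np.ones((13,13)))
    n,lab,stt,cen=cv2.connectedComponentsWithStats(mm); i=1+np.argmax(stt[1:,4])
    ys,xs=np.nonzero(lab==i); h=cv2.convexHull(np.column_stack([xs,ys]).astype(np.float32))[:,0]
    w=np.array([onplane(f,p,z)[:2] for p in h]); c,(a,bb),ang=cv2.minAreaRect((w*1000).astype(np.float32))
    ang0=ang if a<bb else ang+90  # direction of short side
    ang0=(ang0+90)%180-90
    print(col,"thr",thr,"centre",np.round(c,1),"size",np.round((min(a,bb),max(a,bb)),1),"short-axis deg",round(ang0,1),"vals",np.percentile(vals,[10,50,90]))
E
python3 - <<'E'
from h import *
f=grab("wrist")
topface(f,"red",(.474,-.132)); topface(f,"blue",(.453,.002)); topface(f,"blue",(.453,.002),vmin=20)
for t in ("green",): pass
for d in bot.tip_of("wrist","corner")[:2]: print(d)
E
```

```text
red thr 135.0 centre [ 474.5 -131.4] size [58.4 77.6] short-axis deg -7.6 vals [109. 161. 164.]
blue thr 100.0 centre [452.9   2.5] size [57.3 78.1] short-axis deg 7.5 vals [103. 106. 108.]
blue thr 20 centre [453.    2.5] size [58.  78.2] short-axis deg 7.7 vals [103. 106. 108.]
```

```bash
python3 -c "
from h import *
go(.4745,-.1315,.2,-7.6)"
```

```text
ROW [-0.0374, -0.0073, 0.0803] [0.1, -0.04, 11.93]
```

Call:
drive_tool(
  targets=[
    [-0.037,-0.007,0.04,0,0,12],
    [-0.037,-0.007,0.08,0,0,12],
    [-0.037,-0.007,0.1,0,0,12],
    [-0.037,-0.007,0.12,0,0,12],
    [-0.037,-0.007,0.12,0,0,12],
  ],
)

```text
time_s: 3.45
eef_pos: [0.4717, -0.1284, 0.1557]
orientation: [-0.004, 0.752, 0.659, -0.001]
force: [0.2, -0.8, 0.6]
opening: 0.0937
```

```bash
python3 -c "
from h import *
st();go(.4745,-.1315,.07,-7.6)"
```

```text
t 3.45 pos [ 0.4717 -0.1284  0.1557] jawdeg -7.6 tilt 0.46 F [ 0.2 -0.8  0.6] open 0.0937 q6 -0.37
ROW [-0.0031, 0.0038, 0.0857] [-0.38, -0.25, 0.0]
```

Call:
drive_tool(
  targets=[
    [-0.003,0.003,0.03,-0.3,-0.2,0],
    [-0.003,0.003,0.06,-0.3,-0.2,0],
    [-0.003,0.003,0.085,-0.3,-0.2,0],
    [-0.003,0.003,0.085,-0.3,-0.2,0],
    [-0.003,0.003,0.085,-0.3,-0.2,0],
  ],
)

```text
time_s: 3.87
eef_pos: [0.4739, -0.1306, 0.0714]
orientation: [-0.001, 0.752, 0.659, -0.0]
force: [-0.2, -0.3, 1.1]
opening: 0.0939
```

Call:
drive_tool(
  targets=[
    [0,0,0,0,0,0],
    [0,0,0,0,0,0],
    [0,0,0,0,0,0],
    [0,0,0,0,0,0],
    [0,0,0,0,0,0],
  ],
  jaw=0.04,
  force=25,
)

```text
time_s: 4.28
eef_pos: [0.4744, -0.1308, 0.0723]
orientation: [-0.0, 0.752, 0.659, -0.0]
force: [0.5, -0.4, 0.6]
opening: 0.0642
```

```bash
python3 -c "
from h import *
st()"
```

```text
t 4.28 pos [ 0.4744 -0.1308  0.0723] jawdeg -7.52 tilt 0.04 F [ 0.5 -0.4  0.6] open 0.0642 q6 -0.37
```

Call:
drive_tool(
  targets=[
    [0,0,0,0,0,0],
    [0,0,0,0,0,0],
    [0,0,-0.03,0,0,0],
    [0,0,-0.07,0,0,0],
    [0,0,-0.11,0,0,0],
  ],
)

```text
time_s: 4.7
eef_pos: [0.4727, -0.13, 0.1816]
orientation: [-0.003, 0.752, 0.659, -0.001]
force: [1.2, -1.3, -3.0]
opening: 0.0596
```

```bash
python3 -c "
from h import *
st();go(.53,.10,.26,5)"
```

```text
t 4.7 pos [ 0.4727 -0.13    0.1816] jawdeg -7.53 tilt 0.33 F [ 1.2 -1.3 -3. ] open 0.0596 q6 -0.37
ROW [0.2357, 0.0262, -0.0779] [-0.29, -0.17, -12.53]
```

Gripped (opening 59.6 mm). Carrying it over near the corner.

Call:
drive_tool(
  targets=[
    [0,0,-0.04,-0.3,-0.2,0],
    [0.04,0.005,-0.075,-0.3,-0.2,-4],
    [0.08,0.01,-0.08,-0.3,-0.2,-8],
    [0.12,0.015,-0.08,-0.3,-0.2,-12.5],
    [0.16,0.02,-0.08,-0.3,-0.2,-12.5],
  ],
)

```text
time_s: 5.12
eef_pos: [0.5127, 0.0212, 0.2629]
orientation: [0.001, 0.675, 0.738, 0.0]
force: [0.7, 1.1, -3.6]
opening: 0.0596
```

Call:
drive_tool(
  targets=[
    [0.03,0.005,0,0,0,0],
    [0.06,0.008,0,0,0,0],
    [0.08,0.01,0,0,0,0],
    [0.08,0.01,0,0,0,0],
  ],
)

```text
time_s: 5.45
eef_pos: [0.5146, 0.105, 0.2618]
orientation: [-0.0, 0.674, 0.739, 0.0]
force: [-0.3, -0.5, -2.8]
opening: 0.06
```

```bash
python3 - <<'E'
from h import *
st(); f=grab("wrist","w3.png")
for d in bot.tip_of("wrist","corner")[:2]:
    p=np.array(d["xy"])*[512,384]; print(round(d["conf"],2),p.round(),onplane(f,p,0).round(4))
E
```

```text
t 5.45 pos [0.5146 0.105  0.2618] jawdeg 5.3 tilt 0.03 F [-0.3 -0.5 -2.8] open 0.06 q6 -0.11
0.83 [355.  82.] [0.6458 0.2411 0.    ]
```

View pics/w3.png

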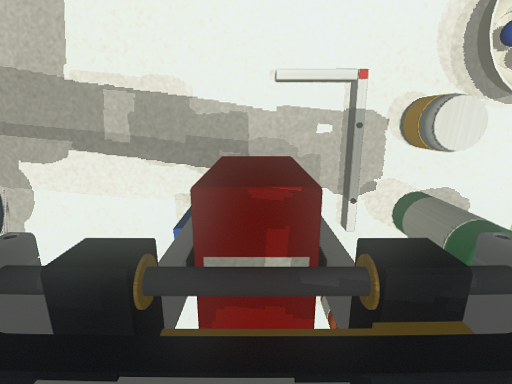

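The corner shows clearly: red square at (363,73), end fence running down to (350,230), side fence running left to (276,75). I measure its edges.

```bash
python3 - <<'E'
from h import *
f=grab("wrist"); im=f["image"]; g=cv2.cvtColor(im,cv2.COLOR_RGB2GRAY)
r,_=bands(im); m=r[60:90,350:380]; ys,xs=np.nonzero(m); c=[xs.mean()+350,ys.mean()+60]
print("redsq px",np.round(c,1),len(xs),onplane(f,c,.03).round(4))
for y in (95,110,140,170,190,215): print(y,g[y,335:376].tolist())
for x in (285,310,335): print(x,g[60:92,x].tolist())
E
```

```text
redsq px [363.1  70. ] 72 [0.6449 0.2487 0.03  ]
95 [236, 236, 236, 236, 237, 237, 237, 237, 237, 222, 221, 222, 227, 233, 213, 115, 119, 122, 122, 123, 119, 158, 221, 225, 224, 223, 221, 222, 226, 225, 221, 226, 238, 237, 237, 236, 237, 236, 236, 237, 237]
110 [174, 200, 207, 206, 205, 238, 216, 179, 154, 155, 155, 153, 153, 134, 101, 103, 104, 104, 103, 99, 129, 159, 158, 161, 159, 158, 157, 162, 157, 153, 182, 178, 176, 178, 177, 176, 174, 174, 184, 221, 218]
140 [173, 177, 178, 176, 175, 177, 154, 150, 154, 155, 154, 126, 99, 97, 99, 98, 98, 94, 133, 157, 157, 157, 154, 153, 155, 156, 154, 158, 176, 176, 176, 183, 186, 183, 183, 180, 179, 181, 184, 182, 177]
170 [174, 175, 177, 180, 161, 151, 153, 154, 157, 120, 95, 97, 96, 97, 96, 104, 139, 158, 158, 157, 155, 157, 159, 155, 151, 177, 180, 174, 170, 170, 175, 175, 173, 176, 183, 182, 180, 179, 177, 181, 183]
190 [165, 169, 174, 157, 149, 150, 152, 141, 107, 94, 98, 99, 98, 96, 131, 158, 161, 158, 158, 159, 159, 160, 144, 167, 174, 152, 150, 154, 152, 150, 148, 149, 147, 146, 147, 146, 145, 236, 235, 230, 228]
215 [232, 222, 220, 222, 224, 228, 154, 107, 113, 113, 115, 107, 188, 227, 226, 223, 222, 225, 226, 226, 210, 231, 234, 234, 235, 235, 235, 235, 235, 236, 235, 235, 235, 236, 236, 236, 236, 236, 223, 222, 222]
285 [236, 237, 238, 238, 239, 230, 218, 233, 234, 233, 230, 228, 227, 228, 232, 225, 166, 109, 110, 173, 232, 239, 238, 238, 239, 238, 237, 237, 237, 237, 237, 237]
310 [238, 238, 237, 238, 240, 232, 213, 230, 230, 229, 227, 225, 224, 226, 230, 223, 167, 106, 106, 163, 226, 237, 237, 236, 237, 238, 238, 238, 238, 237, 237, 237]
335 [239, 239, 238, 238, 239, 237, 216, 230, 228, 228, 226, 224, 223, 224, 227, 219, 168, 105, 107, 175, 240, 239, 238, 237, 237, 237, 237, 237, 237, 237, 237, 237]
```

```bash
python3 - <<'E'
from h import *
f=grab("wrist")
E={("end",.03):[(355.9,95),(355,110),(353.1,140),(350.9,170),(349,190),(346.8,215)],("end",0):[(349.5,95),(348.4,110),(346,140),(343.8,170),(342.3,190),(340.9,215)],
("side",.03):[(285,76),(310,76),(335,76)],("side",0):[(285,79),(310,78.9),(335,79)]}
L={}
for (n,z),p in E.items():
    w=np.array([onplane(f,np.array(q)+off,z)[:2] for off in (0.,) for q in p]); c=w.mean(0); d=np.linalg.svd(w-c)[2][0]; d*=np.sign(d[0]-d[1])
    res=np.abs((w-c)@[-d[1],d[0]]).max()
    ang=np.degrees(np.arctan2(d[1],d[0])); L[n,z]=(c,d); print(n,z,c.round(4),"yaw",round(ang+(90 if n=="end" else 0),2),"res",res.round(4))
for z in(.03,0):
    (c1,d1),(c2,d2)=L["end",z],L["side",z]; s=np.linalg.solve(np.column_stack([d1,-d2]),c2-c1); print("inner corner",z,(c1+d1*s[0]).round(4))
T=T_tool()
E
```

```text
end 0.03 [0.6493 0.1339] yaw 5.37 res 0.0005
end 0 [0.65   0.1302] yaw 5.22 res 0.0005
side 0.03 [0.5756 0.2338] yaw 5.21 res 0.0
side 0 [0.5814 0.2347] yaw 5.2 res 0.0001
inner corner 0.03 [0.6393 0.2396]
inner corner 0 [0.6399 0.24  ]
```

```bash
cat >> h.py <<'E'
C=np.array([.6396,.2398]); CY=5.25
def goc(cx,cy,z,deg=CY):
    a=np.radians(CY); p=C+np.array([[np.cos(a),-np.sin(a)],[np.sin(a),np.cos(a)]])@[cx/1e3,cy/1e3]; print("w",p.round(4)); go(p[0],p[1],z,deg)
def stc():
    a=np.radians(CY); p=np.array([[np.cos(a),np.sin(a)],[-np.sin(a),np.cos(a)]])@(T_tool()[:2,3]-C); st(); print("corner mm",(p*1e3).round(1))
E
python3 -c "
from h import *
stc();goc(-40,-52,.18)"
```

```text
t 5.65 pos [0.5153 0.1009 0.2623] jawdeg 5.0 tilt 0.09 F [-1.1 -1.  -3. ] open 0.0595 q6 -0.11
corner mm [-136.4 -126.9]
w [0.6045 0.1844]
ROW [0.0755, 0.096, 0.0823] [0.04, 0.08, -0.25]
```

Call:
drive_tool(
  targets=[
    [0.03,0.04,0.01,0,0,-0.3],
    [0.055,0.07,0.04,0,0,-0.3],
    [0.075,0.096,0.07,0,0,-0.3],
    [0.075,0.096,0.1,0,0,-0.3],
    [0.075,0.096,0.12,0,0,-0.3],
  ],
)

```text
time_s: 6.07
eef_pos: [0.6047, 0.1838, 0.138]
orientation: [-0.0, 0.674, 0.739, -0.001]
force: [-1.3, -0.8, -3.3]
opening: 0.0604
```

Call:
drive_tool(
  targets=[
    [0,0,0.0,0,0,0],
  ],
)

```text
time_s: 6.15
eef_pos: [0.6015, 0.1824, 0.1315]
orientation: [-0.004, 0.674, 0.738, -0.006]
force: [-1.5, -0.2, -3.4]
opening: 0.0601
```

```bash
python3 -c "
from h import *
stc();goc(-40,-52,.073)"
```

```text
t 6.15 pos [0.6015 0.1824 0.1315] jawdeg 5.21 tilt 0.82 F [-1.5 -0.2 -3.4] open 0.0601 q6 0.02
corner mm [-43.2 -53.7]
w [0.6045 0.1844]
ROW [0.0018, 0.004, 0.0584] [-0.82, 0.11, -0.04]
```

Call:
drive_tool(
  targets=[
    [0.002,0.003,0.02,-0.8,0.1,0],
    [0.002,0.003,0.04,-0.8,0.1,0],
    [0.002,0.003,0.05,-0.8,0.1,0],
    [0.002,0.003,0.055,-0.8,0.1,0],
    [0.002,0.003,0.057,-0.8,0.1,0],
  ],
)

```text
time_s: 6.57
eef_pos: [0.6039, 0.1838, 0.0749]
orientation: [0.0, 0.675, 0.738, -0.0]
force: [0.3, -0.7, -2.6]
opening: 0.0595
```

```bash
python3 -c "
from h import *
stc();goc(-30,-40,.073)"
```

```text
t 6.57 pos [0.6039 0.1838 0.0749] jawdeg 5.15 tilt 0.01 F [ 0.3 -0.7 -2.6] open 0.0595 q6 0.03
corner mm [-40.7 -52.5]
w [0.6134 0.1972]
ROW [0.0125, 0.0106, 0.0019] [0.01, 0.01, -0.1]
```

Call:
drive_tool(
  targets=[
    [0,0,0.002,0,0,0],
    [0.004,0,0.002,0,0,0],
    [0.008,0,0.002,0,0,0],
    [0.012,0,0.002,0,0,0],
    [0.015,0,0.002,0,0,0],
  ],
)

```text
time_s: 6.98
eef_pos: [0.6035, 0.1975, 0.0743]
orientation: [0.003, 0.674, 0.739, -0.001]
force: [0.7, -12.3, 2.8]
opening: 0.0598
```

```bash
python3 -c "
from h import *
stc();goc(-30,-40,.073)"
```

```text
t 6.98 pos [0.6035 0.1975 0.0743] jawdeg 5.31 tilt 0.32 F [  0.7 -12.3   2.8] open 0.0598 q6 0.05
corner mm [-39.8 -38.8]
w [0.6134 0.1972]
ROW [-0.0012, 0.0098, 0.0013] [0.11, 0.3, 0.06]
```

Call:
drive_tool(
  targets=[
    [0,0.003,0,0,0,0],
    [0,0.006,0,0,0,0],
    [0,0.009,0,0,0,0],
    [0,0.011,0,0,0,0],
    [0,0.012,0,0,0,0],
  ],
)

```text
time_s: 7.4
eef_pos: [0.6132, 0.1984, 0.0737]
orientation: [0.0, 0.673, 0.739, -0.004]
force: [-10.1, -4.6, 3.6]
opening: 0.0598
```

```bash
python3 -c "
from h import *
stc();goc(-30,-40,.073)"
```

```text
t 7.4 pos [0.6132 0.1984 0.0737] jawdeg 5.36 tilt 0.49 F [-10.1  -4.6   3.6] open 0.0598 q6 0.05
corner mm [-30.1 -38.8]
w [0.6134 0.1972]
ROW [-0.0012, 0.0001, 0.0007] [-0.34, 0.35, 0.11]
```

Call:
drive_tool(
  targets=[
    [0.002,0.001,0,-0.3,0.3,0],
    [0.002,0.001,0,-0.3,0.3,0],
  ],
)

```text
time_s: 7.57
eef_pos: [0.6132, 0.1985, 0.0736]
orientation: [0.0, 0.673, 0.74, -0.004]
force: [-6.0, -9.3, 2.3]
opening: 0.0599
```

Call:
drive_tool(
  targets=[
    [0,0,0,0,0,0],
    [0,0,0,0,0,0],
    [0,0,0,0,0,0],
    [0,0,0,0,0,0],
    [0,0,0,0,0,0],
  ],
  jaw=0.09,
)

```text
time_s: 7.98
eef_pos: [0.6135, 0.1989, 0.074]
orientation: [0.0, 0.673, 0.74, -0.003]
force: [-0.1, 0.3, 0.6]
opening: 0.0887
```

```bash
python3 -c "
from h import *
stc()"
```

```text
t 7.98 pos [0.6135 0.1989 0.074 ] jawdeg 5.41 tilt 0.35 F [-0.1  0.3  0.6] open 0.0887 q6 0.05
corner mm [-29.7 -38.4]
```

Call:
drive_tool(
  targets=[
    [0,0,-0.03,0,0,0],
    [0,0,-0.07,0,0,0],
    [0,0,-0.11,0,0,0],
    [0,0,-0.15,0,0,0],
    [-0.03,0,-0.18,0,0,0],
  ],
)

```text
time_s: 8.4
eef_pos: [0.6174, 0.174, 0.2581]
orientation: [0.001, 0.671, 0.741, -0.0]
force: [0.5, -0.8, 0.2]
opening: 0.0902
```

Call:
drive_tool(
  targets=[
    [-0.04,-0.01,0,0,0,0],
    [-0.07,-0.02,0,0,0,0],
    [-0.07,-0.03,0,0,0,0],
    [-0.07,-0.03,0,0,0,0],
  ],
)

```text
time_s: 8.73
eef_pos: [0.5938, 0.1001, 0.2588]
orientation: [0.001, 0.672, 0.741, -0.0]
force: [0.5, 0.2, -0.5]
opening: 0.09
```

```bash
python3 -c "
from h import *
stc();f=grab('wrist','w4.png'); topface(f,'red',(.6134,.1972)); topface(f,'red',(.6134,.1972),vmin=60); go(.453,.0025,.2,7.6)"
```

```text
t 8.73 pos [0.5938 0.1001 0.2588] jawdeg 5.57 tilt 0.17 F [ 0.5  0.2 -0.5] open 0.09 q6 -0.12
corner mm [ -58.4 -134.9]
red thr 150.0 centre [610.9 212. ] size [49.1 58.9] short-axis deg -86.0 vals [124. 175. 181.]
red thr 60 centre [612.2 197.6] size [58.6 78.5] short-axis deg 5.5 vals [124. 175. 181.]
ROW [-0.0841, -0.1504, 0.0585] [0.11, 0.13, -1.96]
```

View pics/w4.png

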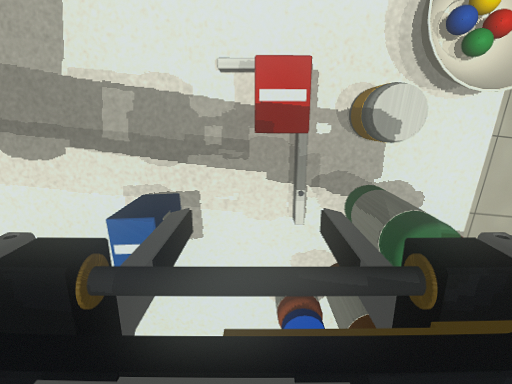

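Red stands squarely in the corner at (283,95), yaw 5.5°, and its position agrees within about 1 mm. Next is blue, and I check the bottle clearance.

Call:
drive_tool(
  targets=[
    [-0.03,-0.04,0.01,0,0,0],
    [-0.05,-0.08,0.02,0,0,-1],
    [-0.07,-0.115,0.04,0,0,-2],
    [-0.084,-0.15,0.06,0,0,-2],
    [-0.084,-0.15,0.06,0,0,-2],
  ],
)

```text
time_s: 9.2
eef_pos: [0.4498, 0.0026, 0.1955]
orientation: [-0.001, 0.658, 0.753, -0.001]
force: [0.2, -0.4, 0.1]
opening: 0.0902
```

```bash
python3 - <<'E'
from h import *
st(); go(.453,.0025,.072,7.6)
a=np.radians(CY); M=np.array([[np.cos(a),np.sin(a)],[-np.sin(a),np.cos(a)]])
for n in("top","scene"):
    f=grab(n)
    for t in("oil_bottle_1","tin","sauce_jar_1"):
        for d in bot.tip_of(n,t)[:3]:
            w=onplane(f,np.array(d["xy"])*[512,384],0); print(n,t,round(d["conf"],2),w.round(3),"corner",(M@(w[:2]-C)*1e3).round())
E
```

```text
t 9.2 pos [0.4498 0.0026 0.1955] jawdeg 7.66 tilt 0.16 F [ 0.2 -0.4  0.1] open 0.0902 q6 -0.38
ROW [-0.0004, 0.0035, 0.1235] [-0.15, 0.05, 0.06]
top oil_bottle_1 0.79 [ 0.752 -0.087  0.   ] corner [  82. -336.]
top oil_bottle_1 0.72 [0.787 0.056 0.   ] corner [ 130. -197.]
top tin 0.94 [0.765 0.199 0.   ] corner [121. -53.]
top sauce_jar_1 0.91 [ 0.68  -0.115  0.   ] corner [   8. -357.]
top sauce_jar_1 0.82 [0.417 0.397 0.   ] corner [-207.  176.]
scene oil_bottle_1 0.97 [ 0.751 -0.078  0.   ] corner [  82. -327.]
scene oil_bottle_1 0.95 [0.774 0.048 0.   ] corner [ 117. -203.]
scene tin 0.68 [0.756 0.194 0.   ] corner [112. -56.]
scene sauce_jar_1 0.65 [ 0.679 -0.119  0.   ] corner [   6. -361.]
scene sauce_jar_1 0.65 [0.425 0.386 0.   ] corner [-201.  166.]
```

Bottle clearance is fine. It sits at corner (120,-200) mm with 36 mm radius, so its edge is at x ≥ 84 mm against the gripper body's 58 mm.

Call:
drive_tool(
  targets=[
    [0,0.003,0.03,-0.1,0,0],
    [0,0.003,0.07,-0.1,0,0],
    [0,0.003,0.1,-0.1,0,0],
    [0,0.003,0.123,-0.1,0,0],
    [0,0.003,0.123,-0.1,0,0],
  ],
)

```text
time_s: 10.02
eef_pos: [0.4554, 0.0043, 0.0722]
orientation: [-0.001, 0.658, 0.753, -0.001]
force: [-0.1, -0.0, -0.9]
opening: 0.0899
```

Call:
drive_tool(
  targets=[
    [0,0,0,0,0,0],
    [0,0,0,0,0,0],
    [0,0,0,0,0,0],
    [0,0,0,0,0,0],
    [0,0,0,0,0,0],
  ],
  jaw=0.04,
  force=25,
)

```text
time_s: 10.43
eef_pos: [0.4559, 0.0041, 0.0735]
orientation: [-0.001, 0.657, 0.753, -0.001]
force: [-3.4, -0.1, 1.9]
opening: 0.0598
```

Call:
drive_tool(
  targets=[
    [0,0,0,0,0,0],
    [0,0,0,0,0,0],
    [0,0,-0.03,0,0,0],
    [0,0,-0.06,0,0,0],
    [0,0,-0.09,0,0,0],
  ],
)

```text
time_s: 10.85
eef_pos: [0.4552, 0.0044, 0.1637]
orientation: [-0.002, 0.658, 0.753, -0.001]
force: [0.5, -0.6, -3.9]
opening: 0.0602
```

```bash
python3 -c "
from h import *
stc();goc(-40,-135,.18)"
```

```text
t 10.85 pos [0.4552 0.0044 0.1637] jawdeg 7.78 tilt 0.25 F [ 0.5 -0.6 -3.9] open 0.0602 q6 -0.38
corner mm [-205.2 -217.5]
w [0.6121 0.1017]
ROW [0.0752, 0.1686, -0.017] [-0.25, -0.03, 2.53]
```

Call:
drive_tool(
  targets=[
    [0.015,0.035,-0.015,-0.2,0,2.5],
    [0.03,0.07,-0.017,-0.2,0,2.5],
    [0.045,0.105,-0.017,-0.2,0,2.5],
    [0.06,0.14,-0.017,-0.2,0,2.5],
    [0.075,0.168,-0.017,-0.2,0,2.5],
  ],
)

```text
time_s: 11.27
eef_pos: [0.6133, 0.1026, 0.1796]
orientation: [-0.0, 0.674, 0.739, 0.0]
force: [-0.5, -0.6, -2.5]
opening: 0.0599
```

Call:
drive_tool(
  targets=[
    [0,0,0.01,0,0,0],
    [0,0,0.03,0,0,0],
  ],
)

```text
time_s: 11.43
eef_pos: [0.616, 0.1037, 0.1512]
orientation: [0.001, 0.673, 0.739, 0.002]
force: [0.5, -0.7, -3.0]
opening: 0.0602
```

```bash
python3 -c "
from h import *
stc();goc(-40,-135,.076)"
```

```text
t 11.43 pos [0.616  0.1037 0.1512] jawdeg 5.37 tilt 0.26 F [ 0.5 -0.7 -3. ] open 0.0602 q6 -0.11
corner mm [ -36.  -133.3]
w [0.6121 0.1017]
ROW [-0.0017, -0.0043, 0.0751] [0.26, -0.02, 0.12]
```

Call:
drive_tool(
  targets=[
    [-0.002,-0.004,0.02,0.2,0,0],
    [-0.002,-0.004,0.045,0.2,0,0],
    [-0.002,-0.004,0.065,0.2,0,0],
    [-0.002,-0.004,0.073,0.2,0,0],
    [-0.002,-0.004,0.076,0.2,0,0],
  ],
)

```text
time_s: 11.85
eef_pos: [0.6111, 0.1013, 0.0734]
orientation: [-0.001, 0.673, 0.739, -0.001]
force: [-0.1, 0.8, -3.2]
opening: 0.0598
```

```bash
python3 -c "
from h import *
stc();goc(-40,-120,.0745)"
```

```text
t 11.85 pos [0.6111 0.1013 0.0734] jawdeg 5.37 tilt 0.15 F [-0.1  0.8 -3.2] open 0.0598 q6 -0.11
corner mm [ -41.  -135.3]
w [0.6107 0.1166]
ROW [0.0153, 0.0011, -0.0011] [-0.14, -0.04, 0.12]
```

Call:
drive_tool(
  targets=[
    [0.002,0.001,0.001,-0.1,0,0],
    [0.006,0.001,0.002,-0.1,0,0],
    [0.01,0.001,0.002,-0.1,0,0],
    [0.014,0.001,0.002,-0.1,0,0],
    [0.017,0.001,0.002,-0.1,0,0],
  ],
)

```text
time_s: 12.27
eef_pos: [0.6121, 0.1185, 0.0733]
orientation: [0.001, 0.673, 0.74, 0.001]
force: [1.7, -5.2, 5.7]
opening: 0.06
```

```bash
python3 -c "
from h import *
stc()"
```

```text
t 12.27 pos [0.6121 0.1185 0.0733] jawdeg 5.4 tilt 0.2 F [ 1.7 -5.2  5.7] open 0.06 q6 -0.08
corner mm [ -38.4 -118.3]
```

Call:
drive_tool(
  targets=[
    [0.001,0.003,0,0,0,-0.1],
    [0.001,0.006,0,0,0,-0.1],
    [0.001,0.009,0,0,0,-0.1],
    [0.001,0.01,0,0,0,-0.1],
    [0.001,0.011,0,0,0,-0.1],
  ],
)

```text
time_s: 12.68
eef_pos: [0.6207, 0.1195, 0.0734]
orientation: [-0.0, 0.672, 0.74, -0.003]
force: [-10.6, -8.6, 10.1]
opening: 0.0598
```

```bash
python3 -c "
from h import *
stc()"
```

```text
t 12.68 pos [0.6207 0.1195 0.0734] jawdeg 5.54 tilt 0.3 F [-10.6  -8.6  10.1] open 0.0598 q6 -0.08
corner mm [ -29.9 -118.1]
```

Call:
drive_tool(
  targets=[
    [0.001,0.001,-0.001,-0.2,0.2,0],
    [0.002,0.001,-0.001,-0.2,0.2,0],
  ],
)

```text
time_s: 12.85
eef_pos: [0.6205, 0.1196, 0.0737]
orientation: [0.0, 0.672, 0.741, -0.003]
force: [-1.1, -12.5, -0.2]
opening: 0.0598
```

Call:
drive_tool(
  targets=[
    [0,0,0,0,0,0],
    [0,0,0,0,0,0],
    [0,0,0,0,0,0],
    [0,0,0,0,0,0],
    [0,0,0,0,0,0],
  ],
  jaw=0.09,
)

```text
time_s: 13.27
eef_pos: [0.6206, 0.1201, 0.0738]
orientation: [-0.0, 0.672, 0.741, -0.002]
force: [-0.7, 0.4, -0.5]
opening: 0.0885
```

Call:
drive_tool(
  targets=[
    [0,0,-0.03,0,0,0],
    [0,0,-0.07,0,0,0],
    [0,0,-0.11,0,0,0],
    [0,0,-0.15,0,0,0],
    [-0.03,-0.01,-0.18,0,0,0],
  ],
)

```text
time_s: 13.68
eef_pos: [0.6157, 0.0944, 0.2572]
orientation: [0.001, 0.67, 0.742, 0.0]
force: [0.6, -1.2, 0.0]
opening: 0.09
```

Call:
drive_tool(
  targets=[
    [-0.02,-0.02,0,0,0,0],
    [-0.02,-0.03,0,0,0,0],
    [-0.02,-0.03,0,0,0,0],
  ],
)

```text
time_s: 13.93
eef_pos: [0.5872, 0.0709, 0.2585]
orientation: [0.002, 0.67, 0.742, 0.001]
force: [-0.9, -0.3, -0.5]
opening: 0.0899
```

```bash
python3 - <<'E'
from h import *
stc();f=grab('wrist','w5.png'); topface(f,'red',(.6134,.1972),vmin=60);topface(f,'blue',(.6207,.117),vmin=40)
im=f["image"]; q=project(f,[[.617,.157,.11]])[0].astype(int); x0=q[0]-100; y0=max(q[1]-100,0); print(q)
cv2.imwrite("pics/w5c.png",cv2.resize(im[y0:y0+200,x0:x0+200,::-1],None,fx=3,fy=3,interpolation=cv2.INTER_NEAREST))
go(.528,-.332,.27,45)
E
```

```text
t 13.93 pos [0.5872 0.0709 0.2585] jawdeg 5.79 tilt 0.26 F [-0.9 -0.3 -0.5] open 0.0899 q6 -0.17
corner mm [ -67.6 -163.4]
red thr 60 centre [611.9 197.3] size [59.4 77.7] short-axis deg 5.5 vals [140. 175. 179.]
blue thr 40 centre [620.  117.9] size [57.8 78.1] short-axis deg 5.7 vals [ 92. 100. 103.]
[291 106]
ROW [-0.3953, -0.1002, -0.012] [0.14, 0.16, -39.18]
```

View pics/w5c.png

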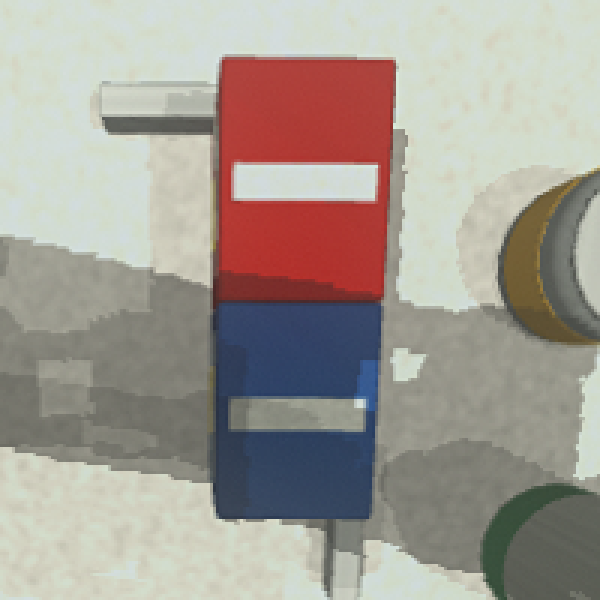

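Both cartons stand flush and parallel (yaw 5.5° and 5.7°, centres 79.8 mm apart), with no visible gap. Now the dial.

Call:
drive_tool(
  targets=[
    [-0.04,-0.01,-0.01,0,0,-7],
    [-0.08,-0.02,-0.02,0,0,-14],
    [-0.12,-0.03,-0.025,0,0,-21],
    [-0.16,-0.04,-0.025,0,0,-28],
    [-0.2,-0.04,-0.025,0,0,-35],
  ],
)

```text
time_s: 14.4
eef_pos: [0.5675, -0.1204, 0.2828]
orientation: [0.002, 0.425, 0.905, 0.0]
force: [0.5, -0.6, 0.2]
opening: 0.0904
```

```bash
python3 -c "
from h import *
st();go(.57,-.332,.28,90)"
```

```text
t 14.4 pos [ 0.5675 -0.1204  0.2828] jawdeg 39.66 tilt 0.21 F [ 0.5 -0.6  0.2] open 0.0904 q6 -1.1
ROW [-0.1645, -0.1331, 0.0031] [0.03, 0.22, -50.34]
```

Call:
drive_tool(
  targets=[
    [-0.03,-0.026,0,0,0,-7],
    [-0.06,-0.05,0,0,0,-14],
    [-0.095,-0.078,0,0,0,-21],
    [-0.13,-0.105,0,0,0.2,-28],
    [-0.165,-0.133,0,0,0.2,-35],
  ],
)

```text
time_s: 14.82
eef_pos: [0.5707, -0.3245, 0.2821]
orientation: [-0.0, 0.13, 0.992, 0.001]
force: [1.1, -0.2, -0.5]
opening: 0.0899
```

Call:
drive_tool(
  targets=[
    [0,0,0,0,0,-7],
    [0,0,0,0,0,-14],
    [0,0,0,0,0,-15],
    [0,0,0,0,0,-15],
  ],
)

```text
time_s: 15.15
eef_pos: [0.5712, -0.3242, 0.281]
orientation: [-0.0, 0.0, 1.0, 0.001]
force: [0.0, 0.3, 0.7]
opening: 0.0899
```

```bash
python3 - <<'E'
from h import *
st();f=grab('wrist','w6.png')
for t,z in (("dial",0),("sleeve_top",.121),("pointer_tip",.04)):
    for d in bot.tip_of("wrist",t)[:2]:
        p=np.array(d["xy"])*[512,384]; print(t,round(d["conf"],2),p.round(1),onplane(f,p,z).round(4))
E
```

```text
t 15.15 pos [ 0.5712 -0.3242  0.281 ] jawdeg 89.97 tilt 0.17 F [0.  0.3 0.7] open 0.0899 q6 -2.26
dial 0.79 [249.3 131.7] [ 0.5189 -0.3338  0.    ]
sleeve_top 0.93 [252.4 133.5] [ 0.5164 -0.3276  0.121 ]
pointer_tip 0.82 [249.8 103. ] [ 0.4779 -0.3319  0.04  ]
```

View pics/w6.png

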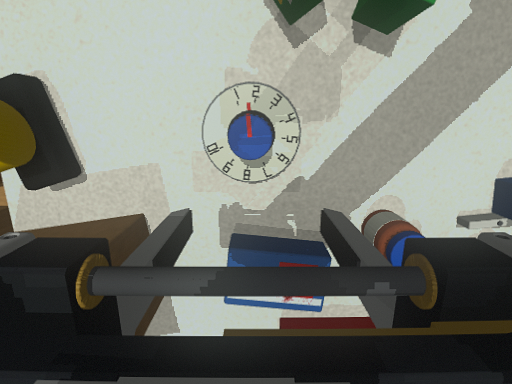

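The dial is at (250,133) with its pointer at (249,103), near "2" (256,92). "7" is at (267,172). I fit the dial phase from the numerals.

```bash
python3 - <<'E'
from h import *
from scipy.optimize import least_squares
f=grab('wrist')
px=[(236,94),(256,91),(276,100),(291,117),(292,138),(284,158),(267,172),(247,174),(230,167),(212,148)]
w=np.array([onplane(f,p,.036)[:2] for p in px]); k=np.arange(10)
def res(v): a=v[2]-np.radians(30)*k; return (np.column_stack([v[0]+.06*np.cos(a),v[1]+.06*np.sin(a)])-w).ravel()
s=least_squares(res,[.517,-.33,np.pi]); c=s.x[:2]; print("centre",c.round(4),"deg of 1",np.degrees(s.x[2]).round(1),"res mm",(s.fun*1e3).round(1))
pt=onplane(f,(249.8,103),.04)[:2]-c; a=np.degrees(np.arctan2(pt[1],pt[0])); print("pointer deg",a,"r",np.hypot(*pt),"number",1+((np.degrees(s.x[2])-a)%360)/30)
# sleeve red line on top / pointer pixels
r,_=bands(f["image"]); ys,xs=np.nonzero(r[95:140,235:265]); print("red px",list(zip(xs+235,ys+95))[::6])
# top face: blue blob
_,b=bands(f["image"]); b[:100]=0;b[170:]=0;b[:,:215]=0;b[:,295:]=0; ys,xs=np.nonzero(b); print(xs.min(),xs.max(),ys.min(),ys.max())
E
```

```text
centre [ 0.5205 -0.3296] deg of 1 203.0 res mm [-0.2 -1.6 -0.6  1.  -1.   1.5  0.1 -1.3  1.1  0.6  0.6 -0.  -1.4  0.6
 -0.1 -0.1 -1.1 -3.6  2.7  3.1]
pointer deg -176.8535696733831 r 0.04261316971655239 number 1.6611628590701875
red px [(np.int64(247), np.int64(103)), (np.int64(247), np.int64(105)), (np.int64(247), np.int64(107)), (np.int64(248), np.int64(109)), (np.int64(249), np.int64(116)), (np.int64(249), np.int64(118)), (np.int64(249), np.int64(120)), (np.int64(249), np.int64(122)), (np.int64(247), np.int64(124)), (np.int64(249), np.int64(125)), (np.int64(247), np.int64(127)), (np.int64(249), np.int64(128)), (np.int64(247), np.int64(130)), (np.int64(250), np.int64(131)), (np.int64(250), np.int64(133)), (np.int64(249), np.int64(135)), (np.int64(251), np.int64(136))]
228 271 114 159
```

```bash
python3 - <<'E'
from h import *
im=grab('wrist')["image"]
cv2.imwrite("pics/w6c.png",cv2.resize(im[75:190,195:310,::-1],None,fx=5,fy=5,interpolation=cv2.INTER_CUBIC))
E
```

```text
(no output)
```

View pics/w6c.png

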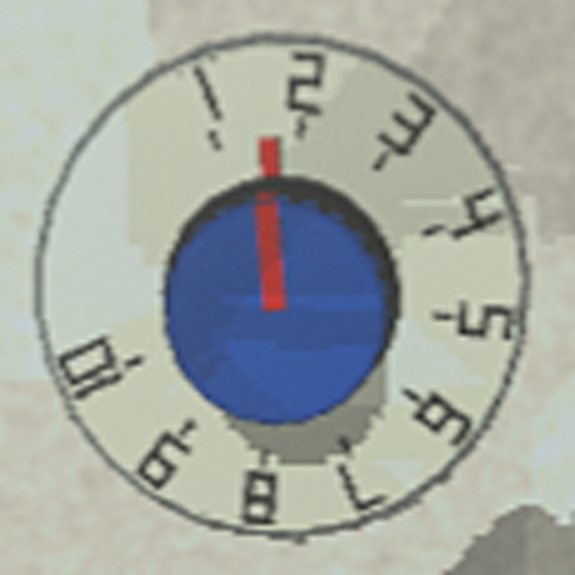

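The enlarged crop shows the pointer between the ticks of 1 (215,140) and 2 (301,128), with its tip at (269,138), so it reads about 1.6. It needs about 160° clockwise to 7. I compute the centre from the ticks.

```bash
python3 - <<'E'
from h import *
from scipy.optimize import least_squares
f=grab('wrist')
t=np.array([(215,140),(301,128),(380,162),(433,230),(443,316),(411,396),(345,443),(265,457),(190,426),(136,361)])/5-.4+[195,75]
w=np.array([onplane(f,p,.036)[:2] for p in t]); k=np.arange(10)
def res(v): a=v[2]-np.radians(30)*k; return (np.column_stack([v[0]+v[3]*np.cos(a),v[1]+v[3]*np.sin(a)])-w).ravel()
s=least_squares(res,[.517,-.33,np.pi,.045]); c=s.x[:2]; print("centre",c.round(4),"deg of 1",np.degrees(s.x[2]).round(1),"r",s.x[3].round(4),"max res",abs(s.fun).max().round(4))
pt=onplane(f,np.array([269,140])/5-.4+[195,75],.04)[:2]-c; a=np.degrees(np.arctan2(pt[1],pt[0])); print("pointer",a,"number",1+((np.degrees(s.x[2])-a)%360)/30,np.hypot(*pt))
print("sleeve top px", project(f,[[*c,.121]]))
st(); go(*c,.096,90)
E
```

```text
centre [ 0.5208 -0.3306] deg of 1 203.4 r 0.0472 max res 0.0007
pointer -175.340302406759 number 1.6236279301463337 0.04363885944876132
sleeve top px [[249.9112709  137.45491858]]
t 15.5 pos [ 0.5709 -0.3241  0.2822] jawdeg 90.05 tilt 0.1 F [ 0.4 -0.4 -0.5] open 0.09 q6 -2.26
ROW [0.0501, -0.0068, 0.1861] [0.1, 0.01, 0.05]
```

Call:
drive_tool(
  targets=[
    [0.03,-0.004,0,0,0,0],
    [0.05,-0.007,0.02,0,0,0],
    [0.05,-0.007,0.05,0,0,0],
    [0.05,-0.007,0.08,0,0,0],
    [0.05,-0.007,0.1,0,0,0],
  ],
)

```text
time_s: 15.92
eef_pos: [0.5197, -0.3302, 0.1796]
orientation: [-0.001, -0.0, 1.0, 0.002]
force: [0.9, 0.3, -0.7]
opening: 0.0897
```

```bash
python3 -c "
from h import *
st();go(.5208,-.3306,.096,90)"
```

```text
t 15.92 pos [ 0.5197 -0.3302  0.1796] jawdeg 90.0 tilt 0.21 F [ 0.9  0.3 -0.7] open 0.0897 q6 -2.32
ROW [-0.0012, -0.0007, 0.0836] [0.2, -0.08, 0.0]
```

Call:
drive_tool(
  targets=[
    [-0.001,0,0.03,0.2,0,0],
    [-0.001,0,0.06,0.2,0,0],
    [-0.001,0,0.083,0.2,0,0],
    [-0.001,0,0.083,0.2,0,0],
    [-0.001,0,0.083,0.2,0,0],
  ],
)

```text
time_s: 16.33
eef_pos: [0.5201, -0.3293, 0.0959]
orientation: [-0.002, 0.0, 1.0, 0.001]
force: [-0.0, -0.2, -0.3]
opening: 0.0899
```

Call:
drive_tool(
  targets=[
    [0,0,0,0,0,0],
    [0,0,0,0,0,0],
    [0,0,0,0,0,0],
    [0,0,0,0,0,0],
    [0,0,0,0,0,0],
  ],
  jaw=0.03,
  force=55,
)

```text
time_s: 16.75
eef_pos: [0.5206, -0.3297, 0.0969]
orientation: [-0.001, 0.0, 1.0, 0.0]
force: [0.4, 0.1, 1.1]
opening: 0.0601
```

Call:
drive_tool(
  targets=[
    [0,0,0,0,0,0],
    [0,0,0,0,0,0],
    [0,0,0,0,0,0],
  ],
)

```text
time_s: 17.0
eef_pos: [0.5206, -0.3309, 0.0972]
orientation: [-0.001, 0.0, 1.0, -0.001]
force: [0.2, -4.7, -2.0]
opening: 0.0515
```

```bash
python3 -c "
from h import *
st();go(.5208,-.3306,.096,90); print(bot.sense()['moment'])"
```

```text
t 17.0 pos [ 0.5206 -0.3309  0.0972] jawdeg 89.97 tilt 0.13 F [ 0.2 -4.7 -2. ] open 0.0515 q6 -2.32
ROW [-0.0003, 0.0003, 0.0012] [-0.1, -0.08, -0.03]
[-0.39882545 -0.0112488   0.05216885]
```

Call:
drive_tool(
  targets=[
    [0,0,0,0,0,6],
    [0,0,0,0,0,12],
    [0,0,0,0,0,18],
    [0,0,0,0,0,24],
    [0,0,0,0,0,30],
  ],
)

```text
time_s: 17.42
eef_pos: [0.5208, -0.3304, 0.0972]
orientation: [-0.0, 0.261, 0.965, -0.0]
force: [1.1, 0.3, -0.2]
opening: 0.0515
```

```bash
python3 -c "
from h import *
st(); print(bot.sense()['moment'])"
```

```text
t 17.42 pos [ 0.5208 -0.3304  0.0972] jawdeg 59.72 tilt 0.07 F [ 1.1  0.3 -0.2] open 0.0515 q6 -1.79
[ 0.40692326 -0.22185824  0.22871144]
```

Forces stay small, so I keep turning.

Call:
drive_tool(
  targets=[
    [0,0,0,0,0,6],
    [0,0,0,0,0,12],
    [0,0,0,0,0,18],
    [0,0,0,0,0,24],
    [0,0,0,0,0,30],
  ],
)

```text
time_s: 17.83
eef_pos: [0.5212, -0.33, 0.0972]
orientation: [-0.0, 0.504, 0.864, -0.0]
force: [2.8, 0.2, -1.7]
opening: 0.0516
```

Call:
drive_tool(
  targets=[
    [0,0,0,0,0,6],
    [0,0,0,0,0,12],
    [0,0,0,0,0,18],
    [0,0,0,0,0,24],
    [0,0,0,0,0,30],
  ],
)

```text
time_s: 18.25
eef_pos: [0.5217, -0.3299, 0.0972]
orientation: [0.0, 0.712, 0.702, 0.0]
force: [3.9, -1.4, -2.3]
opening: 0.0517
```

```bash
python3 -c "
from h import *
st(); print(bot.sense()['moment']);go(.5208,-.3306,.096,0)"
```

```text
t 18.25 pos [ 0.5217 -0.3299  0.0972] jawdeg -0.79 tilt 0.07 F [ 3.9 -1.4 -2.3] open 0.0517 q6 -0.73
[ 0.00395717 -0.31867469  0.17910016]
ROW [-0.0007, -0.0009, 0.0012] [0.06, 0.01, -0.79]
```

Call:
drive_tool(
  targets=[
    [-0.001,-0.001,0,0,0,6],
    [-0.001,-0.001,0,0,0,12],
    [-0.001,-0.001,0,0,0,18],
    [-0.001,-0.001,0,0,0,24],
    [-0.001,-0.001,0,0,0,30],
  ],
)

```text
time_s: 18.67
eef_pos: [0.5221, -0.3301, 0.0973]
orientation: [0.001, 0.87, 0.492, 0.002]
force: [8.5, -0.0, -3.5]
opening: 0.0518
```

Call:
drive_tool(
  targets=[
    [0,0,0,0,0,6],
    [0,0,0,0,0,12],
    [0,0,0,0,0,18],
    [0,0,0,0,0,24],
    [0,0,0,0,0,30],
  ],
)

```text
time_s: 19.08
eef_pos: [0.5226, -0.3304, 0.0973]
orientation: [0.001, 0.969, 0.248, 0.002]
force: [4.3, -4.0, -3.6]
opening: 0.0514
```

```bash
python3 -c "
from h import *
st(); print(bot.sense()['moment']);go(.5208,-.3306,.096,-71)"
```

```text
t 19.08 pos [ 0.5226 -0.3304  0.0973] jawdeg -61.27 tilt 0.3 F [ 4.3 -4.  -3.6] open 0.0514 q6 0.32
[-0.13329793 -0.05459858  0.11716687]
ROW [-0.0017, -0.0007, 0.0013] [0.15, -0.26, 9.73]
```

Call:
drive_tool(
  targets=[
    [0,0,0,0,0,5],
    [0,0,0,0,0,10],
    [0,0,0,0,0,10],
    [0,0,0,0,0,10],
  ],
)

```text
time_s: 19.42
eef_pos: [0.5227, -0.3306, 0.0973]
orientation: [0.001, 0.987, 0.163, 0.003]
force: [2.2, -3.2, -1.9]
opening: 0.051
```

Call:
drive_tool(
  targets=[
    [0,0,0,0,0,0],
    [0,0,0,0,0,0],
    [0,0,0,0,0,0],
    [0,0,0,0,0,0],
    [0,0,0,0,0,0],
  ],
  jaw=0.09,
)

```text
time_s: 19.83
eef_pos: [0.5227, -0.3305, 0.0973]
orientation: [0.001, 0.987, 0.164, 0.003]
force: [-0.9, -0.4, 0.4]
opening: 0.0813
```

Call:
drive_tool(
  targets=[
    [0,0,-0.03,0,0,0],
    [0,0,-0.07,0,0,0],
    [0,0,-0.11,0,0,0],
    [0,0,-0.15,0,0,0],
    [-0.03,0,-0.18,0,0,0],
  ],
)

```text
time_s: 20.25
eef_pos: [0.4965, -0.3393, 0.281]
orientation: [0.003, 0.986, 0.166, 0.005]
force: [0.2, -0.7, 1.1]
opening: 0.0899
```

Call:
drive_tool(
  targets=[
    [-0.03,0,0,0,0,0],
    [-0.03,0,0,0,0,0],
    [-0.03,0,0,0,0,0],
  ],
)

```text
time_s: 20.5
eef_pos: [0.4676, -0.3496, 0.2815]
orientation: [0.003, 0.986, 0.165, 0.005]
force: [0.3, -0.7, -0.3]
opening: 0.09
```

```bash
python3 - <<'E'
from h import *
st();f=grab('wrist')
q=project(f,[[.5208,-.3306,.036]])[0].astype(int); print(q)
x0=q[0]-65; y0=max(q[1]-60,0); print(x0,y0)
cv2.imwrite("pics/w7c.png",cv2.resize(f["image"][y0:y0+115,x0:x0+130,::-1],None,fx=5,fy=5,interpolation=cv2.INTER_CUBIC))
for n in range(1,11):
    a=np.radians(203.4-30*(n-1)); print(n,project(f,[[.5208+.0472*np.cos(a),-.3306+.0472*np.sin(a),.036]])[0].round(1),end=" ")
for d in bot.tip_of("wrist","pointer_tip")[:2]:
    p=np.array(d["xy"])*[512,384]; w=onplane(f,p,.04)[:2]-[.5208,-.3306]; print("\ntip",round(d["conf"],2),p.round(1),"number",1+((203.4-np.degrees(np.arctan2(w[1],w[0])))%360)/30,np.hypot(*w))
E
```

```text
t 20.5 pos [ 0.4676 -0.3496  0.2815] jawdeg -71.02 tilt 0.7 F [ 0.3 -0.7 -0.3] open 0.09 q6 0.4
[254 130]
189 70
1 [257.  162.4] 2 [240.8 159.4] 3 [228.1 148.7] 4 [222.1 132.8] 5 [224.7 115.7] 6 [235.6 102.2] 7 [251.9  96.2] 8 [268.8  99.5] 9 [281.7 111.1] 10 [287.  127.6] 
tip 0.76 [250.9  97.9] number 6.934206452907722 0.04473403188309639
```

View pics/w7c.png

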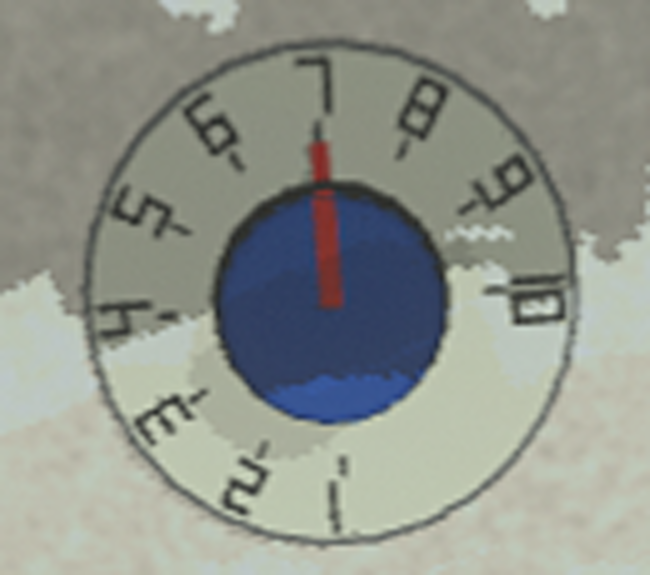

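The pointer tip at (318,145) sits on the tick of 7 at (318,130). One last overall look before handing in.

```bash
python3 - <<'E'
from h import *
f=grab("scene","fin.png")
E
```

```text
(no output)
```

View pics/fin.png

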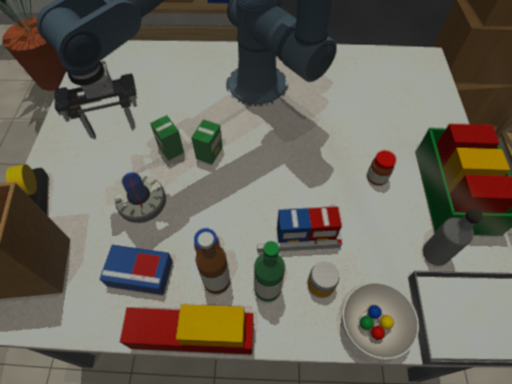

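The scene shows red at (325,222) and blue at (294,224), upright in the corner. The other groceries look unmoved and the gripper is clear.

```bash
python3 -c "
from h import *
st(); print(bot.finish_job())"
```

```text
t 20.65 pos [ 0.4683 -0.3485  0.2794] jawdeg -70.9 tilt 0.53 F [-0.4  1.1  0. ] open 0.0899 q6 0.4
the job is handed in; nothing more can be done
None
```

The job is done and handed in at 20.65 s of the 72 s allowed. It gave no verdict.

- **Cartons:** I pushed the red carton against both fences until the wrist felt about 10 N on each, then let go. I then pushed the blue one against the end fence and the red carton, and let go. The last wrist view before I left them gave yaws of 5.5° (red) and 5.7° (blue), against about 5.25° for the corner. Their centres were 79.8 mm apart (80 is ideal), with no gap visible. The measured red position was about 1 mm off its computed home, which is within the camera calibration.
- **Dial:** the pointer first read about 1.6, between 1 and 2, although a detent should hold it on a number. I turned the sleeve 161° clockwise in one grasp and let go. In the close-up the pointer sits on the tick of 7; the pointer network put it at 6.93.
- **Other groceries:** by eye in the final scene picture they look unmoved. Both cartons are upright and the gripper is clear of everything.

No checks failed.

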